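# Sort stopwatches by plunger spring and stand them in the racks

### The job

The three stopwatches in the grey rack are back for inspection: press their plungers to feel the return springs, then stand each watch whose spring is firm in a free pocket of the green rack and each watch whose spring is tired and soft in a pocket of the red rack. Every watch must stand upright on the pocket's floor with its plunger up; set them down rather than drop them, and leave the watch already in the green rack, the oil bottle, the loupe and the round yellow box where they are.

Things in the scene. Friction and masses are not known exactly. Their poses are not given: they have to be found in the camera images.
- grey_rack: Grey plastic rack with black ends, where the stopwatches start; fixed, 192 mm long (its y), 44 mm deep (x), 22 mm high (26 at the ends). Three pockets at y = -58, 0, +58 mm in its frame, each 19 mm (x) by 50 mm (y), 14 mm deep, floor 8 mm above the bench, mouth chamfered 3 mm. Origin: centre of its underside, z up.
- green_rack: Wooden rack with green ends and a green strip, for firm springs, one pocket already taken; fixed, 192 mm long (its y), 44 mm deep (x), 22 mm high (26 at the ends). Three pockets at y = -58, 0, +58 mm in its frame, each 19 mm (x) by 50 mm (y), 14 mm deep, floor 8 mm above the bench, mouth chamfered 3 mm. Origin: centre of its underside, z up.
- red_rack: Empty wooden rack with red ends and a red strip, for tired springs; fixed, 134 mm long (its y), 44 mm deep (x), 22 mm high (26 at the ends). Two pockets at y = -29, +29 mm in its frame, each 19 mm (x) by 50 mm (y), 14 mm deep, floor 8 mm above the bench, mouth chamfered 3 mm. Origin: centre of its underside, z up.
- stopwatch_a: Loose steel stopwatch, 70 to 140 g, standing in a pocket of the grey rack: case 46 mm wide (its y), 48 high (z), 16 thick (x) over its flat front and back (discs 40 mm across, centred 24 mm up: grip there, front to back). White dial to its -x, spring plunger on top, cap top 63 mm up. All three look alike. Origin: centre of its underside, z towards the plunger.
- stopwatch_b: Loose steel stopwatch, 70 to 140 g, standing in a pocket of the grey rack: case 46 mm wide (its y), 48 high (z), 16 thick (x) over its flat front and back (discs 40 mm across, centred 24 mm up: grip there, front to back). White dial to its -x, spring plunger on top, cap top 63 mm up. All three look alike. Origin: centre of its underside, z towards the plunger.
- stopwatch_c: Loose steel stopwatch, 70 to 140 g, standing in a pocket of the grey rack: case 46 mm wide (its y), 48 high (z), 16 thick (x) over its flat front and back (discs 40 mm across, centred 24 mm up: grip there, front to back). White dial to its -x, spring plunger on top, cap top 63 mm up. All three look alike. Origin: centre of its underside, z towards the plunger.
- stopwatch_a_plunger: The plunger of stopwatch_a: cap 14 mm across, 6 mm high, pressed down along the watch, 5 mm of travel. Origin: centre of the cap's top. A firm spring does not yield below 9 N (12 N at full travel); a tired one yields from 1 N (1.5 N at full travel). Of the three watches at least one is firm and at least one tired.
- stopwatch_b_plunger: The plunger of stopwatch_b: cap 14 mm across, 6 mm high, pressed down along the watch, 5 mm of travel. Origin: centre of the cap's top. A firm spring does not yield below 9 N (12 N at full travel); a tired one yields from 1 N (1.5 N at full travel). Of the three watches at least one is firm and at least one tired.
- stopwatch_c_plunger: The plunger of stopwatch_c: cap 14 mm across, 6 mm high, pressed down along the watch, 5 mm of travel. Origin: centre of the cap's top. A firm spring does not yield below 9 N (12 N at full travel); a tired one yields from 1 N (1.5 N at full travel). Of the three watches at least one is firm and at least one tired.
- stopwatch_d: Bystander: a fourth, identical stopwatch, inspected before; stands in one of the green rack's three pockets. Same size, origin and axes as the others. Leave it alone.
- oil_bottle: Bystander: amber oil bottle with a pale label and black cap, 44 mm across, 72 mm high. Origin: centre of its underside. Leave it alone.
- loupe: Bystander: black eye loupe, 30 mm across, 31 mm high. Origin: centre of its underside. Leave it alone.
- brass_box: Bystander: round pale yellow box, 45 mm across, 23 mm high. Origin: centre of its underside. Leave it alone.
Things that resemble listed ones, but are neither listed nor needed, are in the scene too. Leave any blue look-alike of the stopwatch_b alone.

How it is judged:
By the outcome, as a careful person would: the job done as asked, in the order asked, and still so for the second after the job is handed in, with the robot touching nothing.
It also fails if it takes over 72 s, if anything falls off the work surface, if the arm or the gripper's body presses on something with over 40 N, if the wrist force passes 120 N, or if a joint passes its speed limit or range.

### The arm

A 6-joint arm with a two-finger parallel gripper is mounted at the origin on a cart in front of the work surface, level with it; the furniture and walls round the work are solid. World frame = base frame: x ahead of the robot, y to its left, z up, the work surface at z = 0. Lengths are in m, angles in rad, forces in N, time in s.
With the tool pointing down it reaches from about 0.35 to 0.8 m from the base axis. Payload 7.3 kg.
Tool frame: the origin (TCP) lies between the finger pads; the fingertips stand 25 mm ahead of it and the grasp point (between the pads) lies 6 mm ahead of it (r.tip_extent is the distance from the TCP to the fingertips, in m); z points along the fingers, y is the direction in which the jaws open and shut (so a half turn about z gives the same grasp; the last joint's range is limited). The gripper opens to 85 mm and grips with 20 to 120 N. Pads are 22 mm wide; open, the fingers measure 114 mm over their backs; the gripper's body (76 mm by 85 mm) begins 54 mm behind the grasp point. The pads swing forward as they close: fully open they stand 13 mm farther back than shut.
Start: joints at [-1.405, 0.342, 1.524, -0, 1.275, -0.146], TCP at [0.161, -0.5, 0.256] pointing down, gripper open.
Joint ranges: [-2.53, 2.53], [-0.77, 2.02], [0.04, 2.7], [-1, 4.14], [0.28, 2.66], [-3.11, 3.11]. Speed limits (rad/s): [2.57, 2.57, 3.14, 3.14, 3.14, 3.14].

### API

Orientations are given as a unit quaternion [x, y, z, w].
In Python, from workcell import r, command_gripper, optics gives the robot as it stands. The module is installed in compiled form; this text tells all that it offers. Calls block until the motion is done:
- r.reach(position, orientation): joint-space move of the TCP to a pose.
- r.move_straight(position, orientation=None, speed=0.15, max_force=None): straight line of the TCP; orientation=None keeps the orientation; speed is the mean speed in m/s. With max_force (N) it stops when the force on the tool has changed by that much, and returns True; else False.
- r.movej(angles): joint-space move.
- command_gripper(opening, force=None): finger opening in m; force is the grip in N (None keeps the last); returns when the fingers have stopped.
- r.hold(seconds).
- r.solve_ik(position, orientation): joint angles nearest the present ones, or None.
- r.read_state(): the state.
- optics.get_image(name): name is "scene" or "top"; returns (picture, depth): 420x560x3 uint8, red, green, blue; 420x560 float32, m along the optical axis (not along the pixel's ray), 0 where there is no reading.
- optics.camera_model(name): a dict with "K" (3x3 intrinsics, pixels), "R" (3x3) and "t" (3): a world point X has camera coordinates R X + t. Camera axes: x right, y down, z forward; pixel columns grow to the right and rows downward; lengths in m; the calibration is good to about 2 mm. A picture is of the moment at which its call begins. camera_model takes no time and is no camera call.
A pose or a line that the arm cannot do raises r.PlanningError and nothing moves.
- r.finish_job(): hands the job in, once; it reports no verdict.
The state is a dict: "time_s": time; "joint_positions": joint angles; "dq": joint speeds; "tau": joint torques, N m; "eef_pos": TCP position; "eef_rot": TCP orientation; "contact_force": force on the tool from outside, world axes, zero at the start; "torque": the same for the moment, N m; "grip_width": finger opening in m.
Only numpy, scipy, OpenCV 4.12 (cv2) and the standard library are available. Lean on these libraries where they do the work, as an engineer would, in place of code of your own. Each camera call takes 0.05 s, during which the arm holds its last target. There are 200 camera calls.

## Working session

There is one attempt and no reset: what is moved stays moved. The work goes in short steps, each a Python script; the robot and the scene stay as the last script left them, time stands still between calls to the robot, and variables do not carry over. Pictures are saved under pics/ and viewed, about 8 in all and at most 12, crops included, and the job is handed in when it is done.

```bash
mkdir -p pics; cat > h.py <<'E'
import numpy as np, cv2
from workcell import r, command_gripper, optics
def snap(n,fn=None):
    im,d=optics.get_image(n)
    if fn: cv2.imwrite('pics/'+fn,im[:,:,::-1])
    return im,d
def world(n,d):
    c=optics.camera_model(n);K,R,t=[np.array(c[k]) for k in 'KRt']
    v,u=np.mgrid[:d.shape[0],:d.shape[1]]
    p=np.stack([(u-K[0,2])/K[0,0]*d,(v-K[1,2])/K[1,1]*d,d],-1)
    return (p-t.ravel())@R
E
python3 - <<'E'
from h import *
for n in('scene','top'):
    im,d=snap(n,n+'1.png'); np.savez(n+'1.npz',im=im,d=d)
    c=optics.camera_model(n); print(n,-np.array(c['R']).T@np.array(c['t']).ravel(),(d>0).mean(), c['K'][0])
print(r.read_state())
E
```

```text
scene [-0.22745357  0.714563    0.79010599] 0.8864753401360544 [520.88245091   0.         278.26691579]
top [ 0.45183374 -0.00847908  0.91768435] 0.9937202380952381 [425.32461803   0.         276.81870303]
{'time_s': 0.1, 'joint_positions': array([-1.40498643e+00,  3.42639471e-01,  1.52489264e+00, -2.50711005e-05,
        1.27541786e+00, -1.45984238e-01]), 'dq': array([-0.00047574, -0.00318891, -0.00280926,  0.00027668, -0.00034355,
        0.00098926]), 'tau': array([ 2.39781933e-03, -4.34447765e+01, -2.46489108e+01,  2.42527176e-05,
        4.65892590e-03, -2.72231944e-06]), 'eef_pos': array([ 0.16102209, -0.49936386,  0.25571256]), 'eef_rot': array([ 9.87871848e-01,  1.55269929e-01, -1.87169089e-05, -6.78506175e-04]), 'contact_force': array([ 0.66441984,  0.3988648 , -0.58439834]), 'torque': array([ 0.01906067,  0.05610699, -0.00663461]), 'grip_width': 0.08521145078580292}
```

View pics/top1.png

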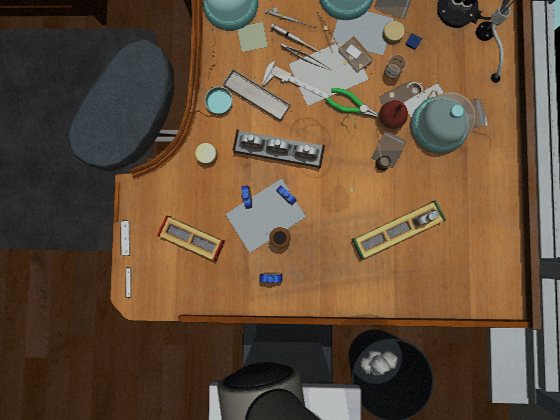

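View pics/scene1.png

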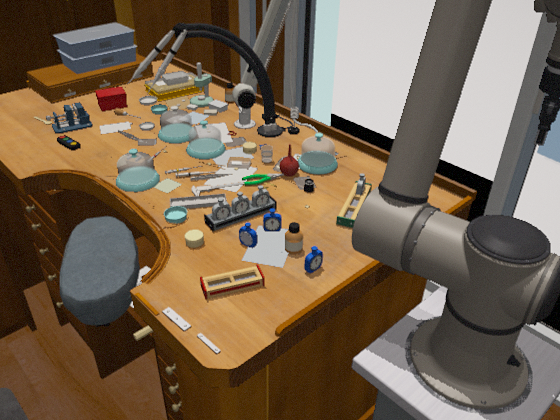

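The top view shows the grey rack with 3 watches at about (280,148), the green rack at (400,230) with its right-hand pocket taken (430,217), and the red rack at (191,238). The blue look-alikes are at (247,196), (286,194) and (271,280), and the oil bottle is at (280,238). The brass box is at (206,153) and the loupe at about (383,162). The scene view agrees. The wanted watches are the three steel ones in the grey rack. Next I'll measure them and make one crop.

```bash
cat > meas.py <<'E'
from h import *
def run(n,f=None):
    z=np.load(f); im,d=z['im'],z['d']; P=world(n,d)
    ok=d>0
    return im,d,P,ok
im,d,P,ok=run('top','top1.npz')
box={'grey':(225,120,335,178),'green':(340,192,455,268),'red':(150,208,232,268)}
tab=(P[...,2]<.012)&(P[...,2]>-.012)&ok
for k,(a,b,c,e) in box.items():
    s=(slice(b,e),slice(a,c)); p=P[s]; t=p[tab[s]]
    print(k,'table z med/std',np.median(t[:,2]),t[:,2].std())
    m=((p[...,2]>.013)&(p[...,2]<.09)&ok[s]).astype(np.uint8)
    nl,lab,st,_=cv2.connectedComponentsWithStats(m); i=1+np.argmax(st[1:,4]); q=p[lab==i]
    # silhouettes
    rk=q[(q[:,2]<.032)]
    print('  rackrect',cv2.minAreaRect(rk[:,:2].astype(np.float32)*1000), 'top z',np.percentile(rk[:,2],[5,50,95]))
    w=((lab==i)&(p[...,2]>.038)).astype(np.uint8)
    nl,lb,st,_=cv2.connectedComponentsWithStats(w)
    for j in range(1,nl):
        if st[j,4]>8:
            qq=p[lb==j]; print('   watch',st[j,4],'rect',cv2.minAreaRect(qq[:,:2].astype(np.float32)*1000),'zmax',np.sort(qq[:,2])[-5:].round(4), 'cap',qq[qq[:,2]>.063][:,:2].mean(0), (qq[:,2]>.063).sum())
hsv=cv2.cvtColor(im,cv2.COLOR_RGB2HSV)
C=[]
for k in box:
    a,b,c,e=box[k]; C.append(cv2.resize(im[b:e,a:c],None,fx=6,fy=6,interpolation=cv2.INTER_CUBIC))
W=max(c.shape[1] for c in C); C=[cv2.copyMakeBorder(c,0,4,0,W-c.shape[1],0) for c in C]
o=np.vstack(C); o=cv2.resize(o,None,fx=600/o.shape[0],fy=600/o.shape[0]); cv2.imwrite('pics/crops.png',o[:,:,::-1])
E
python3 meas.py
```

```text
grey table z med/std -0.001476172024350443 0.0021978814998753447
  rackrect ((652.8635864257812, 19.143692016601562), (192.25900268554688, 46.99974822998047), 80.04764556884766) top z [0.01631805 0.02203931 0.02702212]
   watch 201 rect ((663.5083618164062, 75.25227355957031), (46.15175247192383, 14.990076065063477), 80.77815246582031) zmax [0.0731 0.0731 0.0732 0.0737 0.074 ] cap [0.66379291 0.07448181] 41
   watch 196 rect ((653.7741088867188, 20.249305725097656), (44.987247467041016, 15.1621732711792), 79.0724868774414) zmax [0.0724 0.0725 0.0728 0.0735 0.0736] cap [0.65416137 0.02014399] 40
   watch 198 rect ((642.1907348632812, -39.211360931396484), (45.53007507324219, 15.357583999633789), 81.02079772949219) zmax [0.0733 0.0734 0.0739 0.0748 0.0748] cap [ 0.64224807 -0.0388526 ] 45
green table z med/std -0.0015317952293212526 0.002911991754354814
  rackrect ((481.1781311035156, -233.7742919921875), (47.41033172607422, 192.23350524902344), 26.10843849182129) top z [0.01770625 0.0217142  0.0254684 ]
   watch 195 rect ((506.8080139160156, -285.3797302246094), (16.218965530395508, 45.55045700073242), 28.471837997436523) zmax [0.0722 0.0725 0.0726 0.073  0.0742] cap [ 0.50651679 -0.28544679] 45
red table z med/std -0.0010992611647115784 0.0034331361893147
  rackrect ((459.7933349609375, 204.14036560058594), (134.92735290527344, 46.815773010253906), 67.01537322998047) top z [0.01767723 0.02209507 0.02609122]
```

View pics/crops.png

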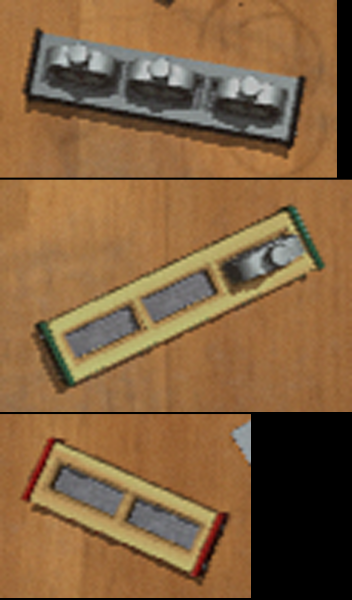

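The crops confirm three steel watches in the grey rack. In the green rack the right-hand pocket is taken and two are free, and both red pockets are free. As a check, I'll measure the racks in the scene view, then press the plungers.

```bash
cat >> h.py <<'E'
from scipy.spatial.transform import Rotation as Rt
# rack centre (x,y), yaw (deg), from the top view
RACK={'grey':(.6529,.0191,-10.2),'green':(.4812,-.2338,26.1),'red':(.4598,.2041,-23.0)}
def pocket(k,y):
    cx,cy,a=RACK[k]; a=np.radians(a); return np.array([cx-np.sin(a)*y,cy+np.cos(a)*y])
def quat(yaw):  # tool down, jaws along the rack's x
    best=None
    a=np.radians(yaw)
    for s in(1,-1):
        y=s*np.array([np.cos(a),np.sin(a),0]); z=np.array([0,0,-1.]); x=np.cross(y,z)
        yield Rt.from_matrix(np.stack([x,y,z],1)).as_quat()
def bestq(p,yaw):
    c=[(abs(j[5]),q) for q in quat(yaw) if (j:=r.solve_ik(p,q)) is not None]
    return min(c,key=lambda t:t[0])[1]
E
python3 - <<'E'
from h import *
z=np.load('scene1.npz'); P=world('scene',z['d']); ok=z['d']>0
for k,L in(('grey',.192),('green',.192),('red',.134)):
    cx,cy,a=RACK[k]; a=np.radians(a); dx=P[...,0]-cx; dy=P[...,1]-cy
    ly=-dx*np.sin(a)+dy*np.cos(a); lx=dx*np.cos(a)+dy*np.sin(a)
    m=ok&(abs(lx)<.033)&(abs(ly)<L/2+.012)&(P[...,2]>.014)&(P[...,2]<.032)
    print(k,m.sum(),cv2.minAreaRect(P[m][:,:2].astype(np.float32)*1000),np.percentile(P[m][:,2],[50,97]))
    t=ok&(abs(lx)<.06)&(abs(P[...,2])<.01); print('  table',np.median(P[t][:,2]))
    m=ok&(abs(lx)<.02)&(abs(ly)<L/2)&(P[...,2]>.0655)&(P[...,2]<.08)
    n,lab,st,_=cv2.connectedComponentsWithStats(m.astype(np.uint8))
    for i in range(1,n):
        if st[i,4]>4: q=P[lab==i]; print('  cap',st[i,4],q.mean(0).round(4),'lx,ly',lx[lab==i].mean().round(4),ly[lab==i].mean().round(4))
print(r.tip_extent)
for k,ys in(('grey',(-.058,0,.058)),('green',(0,.058)),('red',(-.029,.029))):
    for y in ys:
        p=np.r_[pocket(k,y),.15]
        for q in quat(RACK[k][2]):
            j=r.solve_ik(p,q); print(k,y,p.round(3),None if j is None else np.round(j,2))
E
```

```text
grey 690 ((650.2316284179688, 15.942527770996094), (195.7731475830078, 54.7910041809082), 79.26042175292969) [0.02071855 0.0306387 ]
  table -0.0014648943017495839
  cap 19 [ 0.6393 -0.0416  0.0678] lx,ly -0.0026 -0.0622
  cap 20 [0.6512 0.018  0.0686] lx,ly -0.0014 -0.0013
  cap 23 [0.6608 0.0717 0.0686] lx,ly -0.0015 0.0532
green 522 ((478.5024719238281, -236.81024169921875), (47.2198486328125, 197.8290252685547), 25.84079933166504) [0.02024603 0.026856  ]
  table -0.0027451407506959846
  cap 13 [ 0.5016 -0.2885  0.0697] lx,ly -0.0058 -0.0581
red 801 ((456.08392333984375, 201.99468994140625), (134.85838317871094, 52.3797721862793), 68.16365814208984) [0.02007842 0.02449524]
  table -0.0026157574641677756
0.025
grey -0.058 [ 0.643 -0.038  0.15 ] [-0.18  0.65  1.31 -0.    1.18  0.  ]
grey -0.058 [ 0.643 -0.038  0.15 ] None
grey 0 [0.653 0.019 0.15 ] [-0.09  0.67  1.28 -0.    1.2   0.09]
grey 0 [0.653 0.019 0.15 ] [-0.09  0.67  1.28 -0.    1.2  -3.05]
grey 0.058 [0.663 0.076 0.15 ] [-0.    0.69  1.23 -0.    1.22  0.18]
grey 0.058 [0.663 0.076 0.15 ] [-0.    0.69  1.23 -0.    1.22 -2.96]
green 0 [ 0.481 -0.234  0.15 ] [-0.6   0.47  1.65 -0.    1.03 -1.05]
green 0 [ 0.481 -0.234  0.15 ] [-0.6   0.47  1.65 -0.    1.03  2.09]
green 0.058 [ 0.456 -0.182  0.15 ] [-0.54  0.4   1.77 -0.    0.98 -0.99]
green 0.058 [ 0.456 -0.182  0.15 ] [-0.54  0.4   1.77 -0.    0.98  2.15]
red -0.029 [0.448 0.177 0.15 ] [ 0.22  0.38  1.79 -0.    0.97  0.62]
red -0.029 [0.448 0.177 0.15 ] [ 0.22  0.38  1.79 -0.    0.97 -2.52]
red 0.029 [0.471 0.231 0.15 ] [ 0.31  0.45  1.67 -0.    1.02  0.71]
red 0.029 [0.471 0.231 0.15 ] [ 0.31  0.45  1.67 -0.    1.02 -2.43]
```

```bash
cat >> h.py <<'E'
SH=np.array([-.0008,-.0012])   # top-vs-scene compromise
W={'L':np.array([.6636,.0750])+SH,'M':np.array([.6539,.0202])+SH,'R':np.array([.6422,-.0391])+SH}
E
python3 - <<'E'
from h import *
command_gripper(0.0,force=30)
print('t',r.read_state()['time_s'])
for k in 'RML':
    p=W[k]; q=bestq(np.r_[p,.15],RACK['grey'][2])
    if k=='R': r.reach(np.r_[p,.15],q)
    r.move_straight(np.r_[p,.104],q,speed=.25)
    f0=r.read_state()['contact_force']
    for lim,mf in((.0855,6),(None,5)):
        z=r.read_state()['eef_pos'][2]
        hit=r.move_straight(np.r_[p,lim or z-.002],speed=.012,max_force=mf)
        s=r.read_state(); print(k,hit,'tipz',(s['eef_pos'][2]-.025).round(4),'dF',(s['contact_force']-f0).round(2))
    r.move_straight(np.r_[p,.108],speed=.2)
print('t',r.read_state()['time_s'])
E
```

```text
t 0.8667
R True tipz 0.0711 dF [-1.84  0.36  7.09]
R False tipz 0.0707 dF [-1.54  0.57  8.53]
M True tipz 0.0711 dF [-0.93 -1.09  4.51]
M False tipz 0.0709 dF [-2.85 -1.06  8.78]
L True tipz 0.066 dF [-0.62  0.93  4.32]
L False tipz 0.0659 dF [-0.77 -0.85 11.1 ]
t 8.6
```

Springs: R and M held at 71 mm with 8.5 N on them, so they're firm. L bottomed out at 66 mm on a light load, so it's tired. L goes to the red rack first.

```bash
cat >> h.py <<'E'
ZG=.051
def st(tag,f0=None):
    s=r.read_state(); f=s['contact_force']; print(tag,'t',round(s['time_s'],1),'p',s['eef_pos'].round(4),'F',(f-(0 if f0 is None else f0)).round(1),'w',round(s['grip_width'],4)); return s
def pick(k):
    p=W[k]; q=bestq(np.r_[p,.15],RACK['grey'][2])
    command_gripper(.05)
    r.reach(np.r_[p,.115],q); f0=r.read_state()['contact_force']
    hit=r.move_straight(np.r_[p,ZG],speed=.08,max_force=8); st('down hit=%s'%hit,f0)
    if hit: return False
    command_gripper(0.0,force=40); s=st('grip',f0)
    return True
def place(rk,y,hov=.10):
    p=pocket(rk,y)+SH; q=bestq(np.r_[p,.15],RACK[rk][2])
    r.reach(np.r_[p,ZG+hov],q)
    r.move_straight(np.r_[p,ZG+.020],speed=.12); r.hold(.2); f0=st('hover')['contact_force']
    hit=r.move_straight(np.r_[p,ZG-.0015],speed=.025,max_force=6); st('set hit=%s'%hit,f0)
    return hit
E
python3 - <<'E'
from h import *
if pick('L'):
    p=W['L']; r.move_straight(np.r_[p,ZG+.03],speed=.1); r.hold(.1); st('lifted'); snap('scene','lift.png')
    r.move_straight(np.r_[p,ZG+.10],speed=.2)
    place('red',.029); snap('scene','set1.png')
a,b=[cv2.imread('pics/'+f) for f in('lift.png','set1.png')]
o=np.hstack([cv2.resize(a[150:300,160:330],None,fx=2.3,fy=2.3),cv2.resize(b[180:330,160:330],None,fx=2.3,fy=2.3)]); cv2.imwrite('pics/c2.png',o)
E
```

```text
down hit=False t 10.3 p [0.6632 0.0738 0.0515] F [ 0.6 -0.5 -0.2] w 0.0501
grip t 10.7 p [0.6632 0.0738 0.0517] F [ 0.4 -0.2  2.6] w 0.0154
lifted t 11.3 p [0.6622 0.0738 0.0802] F [-0.3  0.2  0.1] w 0.0151
hover t 13.8 p [0.4708 0.2297 0.0718] F [ 0.3 -0.6 -1.1] w 0.015
set hit=True t 14.6 p [0.4702 0.2295 0.0516] F [-0.  -0.3  5.5] w 0.0155
```

View pics/c2.png

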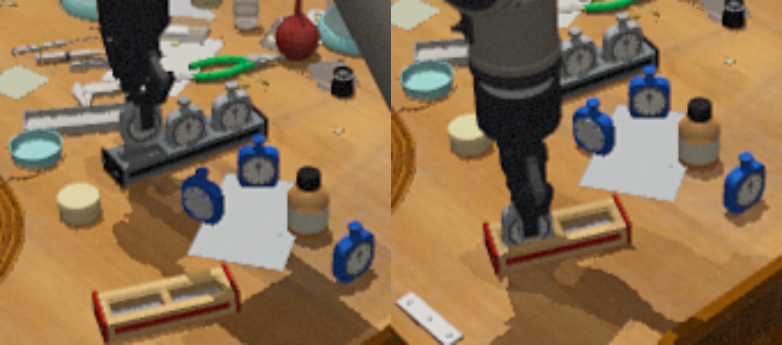

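In the left half of the picture the watch is lifted out of the grey rack (crop pixel 140,120), hanging straight. In the right half it sits in the left pocket of the red rack (525,225). It was set at the height it was gripped at (51.6 vs 51.7 mm) with no side load, so it is on the floor. I'll release it and do the other two, stopping if a height disagrees.

```bash
cat >> h.py <<'E'
def release():
    command_gripper(.045); s=st('open'); p=np.array(s['eef_pos']); r.move_straight(np.r_[p[:2],ZG+.07],speed=.12)
E
python3 - <<'E'
from h import *
release()
for k,y in(('M',.058),('R',0.)):
    if not pick(k): break
    p=W[k]; r.move_straight(np.r_[p,ZG+.03],speed=.1); r.move_straight(np.r_[p,ZG+.10],speed=.2)
    place('green',y)
    z=r.read_state()['eef_pos'][2]; snap('scene','set_%s.png'%k)
    if z>ZG+.0025: print('HIGH, stop'); break
    release()
else:
    r.reach(np.r_[.40,-.02,.30],bestq(np.r_[.40,-.02,.30],0)) ; st('clear')
im,d=snap('top','top2.png'); np.savez('top2.npz',im=im,d=d); im,d=snap('scene','scene2.png')
E
```

```text
open t 15.0 p [0.4696 0.2293 0.0509] F [ 0.4  0.5 -0.2] w 0.0444
down hit=False t 18.0 p [0.6535 0.0189 0.0515] F [-0.2  0.4 -0.6] w 0.0502
grip t 18.4 p [0.6534 0.019  0.0517] F [-1.1 -0.4  3.5] w 0.0152
hover t 21.4 p [ 0.4553 -0.1831  0.0717] F [-0.4 -0.9 -0.9] w 0.0157
set hit=True t 22.2 p [ 0.4547 -0.1828  0.0516] F [-0.1  1.6  6.3] w 0.0153
open t 22.6 p [ 0.4542 -0.1825  0.051 ] F [-0.1 -0.1 -0. ] w 0.0451
down hit=False t 25.5 p [ 0.6418 -0.0403  0.0515] F [0.8 0.1 0.4] w 0.05
grip t 25.9 p [ 0.6417 -0.0404  0.0516] F [-0.6 -1.2  4.1] w 0.015
hover t 28.8 p [ 0.4808 -0.2353  0.0718] F [-0.2 -0.  -1.4] w 0.0152
set hit=True t 29.6 p [ 0.4802 -0.2349  0.0516] F [-0.5  0.2  7.8] w 0.0155
open t 30.0 p [ 0.4797 -0.2346  0.0509] F [ 0.2  0.  -0.4] w 0.045
clear t 31.9 p [ 0.4001 -0.0204  0.2992] F [-0.5 -0.6 -0.5] w 0.0449
```

View pics/scene2.png

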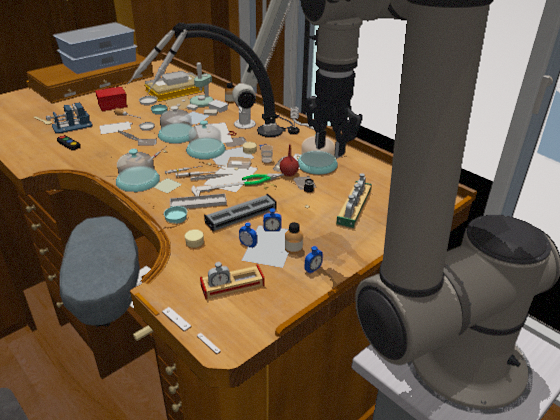

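The picture shows the grey rack empty (240,212), one watch upright in the red rack (218,277) and three in the green rack (355,200). The bystanders and blue watches haven't moved. One numeric check from above before I hand in.

```bash
python3 - <<'E'
from h import *
r.reach(np.r_[.161,-.5,.256],r.read_state()['eef_rot']) if r.solve_ik(np.r_[.161,-.5,.256],r.read_state()['eef_rot']) is not None else r.movej([-1.405,.342,1.524,0,1.275,-.146])
im,d=snap('top','top3.png'); P=world('top',d); ok=d>0
for k,L in(('grey',.192),('green',.192),('red',.134)):
    cx,cy,a=RACK[k]; a=np.radians(a); dx=P[...,0]-cx; dy=P[...,1]-cy
    ly=-dx*np.sin(a)+dy*np.cos(a); lx=dx*np.cos(a)+dy*np.sin(a)
    m=ok&(abs(lx)<.03)&(abs(ly)<L/2)&(P[...,2]>.038)&(P[...,2]<.1)
    n,lab,s,_=cv2.connectedComponentsWithStats(m.astype(np.uint8))
    for i in range(1,n):
        if s[i,4]>8:
            g=lab==i; print(k,s[i,4],'lx,ly',(lx[g].mean()*1e3).round(1),(ly[g].mean()*1e3).round(1),'z90',np.percentile(P[g][:,2],90).round(4),cv2.minAreaRect(np.stack([lx[g],ly[g]],1).astype(np.float32)*1000)[1:])
z=np.load('top1.npz'); df=cv2.absdiff(im,z['im']).max(-1)>60; n,_,s,c=cv2.connectedComponentsWithStats(df[100:315].astype(np.uint8))
print([(c[i]+[0,100]).round().tolist()+[int(s[i,4])] for i in range(1,n) if s[i,4]>6])
st('end')
E
```

```text
green 197 lx,ly 0.6 -54.0 z90 0.0706 ((46.069034576416016, 16.12108612060547), 89.53021240234375)
green 193 lx,ly 0.6 4.2 z90 0.0708 ((44.860511779785156, 16.464879989624023), 89.41947174072266)
green 187 lx,ly 0.8 61.3 z90 0.0716 ((44.48944091796875, 16.2695255279541), 89.78829193115234)
red 183 lx,ly 0.6 25.3 z90 0.0712 ((45.57850646972656, 15.861660957336426), 89.5144271850586)
[[250.0, 143.0, 140], [257.0, 140.0, 28], [278.0, 147.0, 169], [306.0, 152.0, 174], [251.0, 150.0, 32], [275.0, 154.0, 35], [304.0, 159.0, 48], [386.0, 239.0, 314], [177.0, 237.0, 135]]
end t 34.0 p [ 0.1619 -0.4996  0.2562] F [ 0.3  0.4 -0. ] w 0.0452
```

```bash
python3 -c "
from h import *
r.finish_job()"
```

```text
the job is handed in; nothing more can be done
```

I pressed all three plungers first, then sorted the watches and handed the job in after about 34 s of the 72 s allowed.

| Watch in grey rack | What the press showed | Spring | Placed in |
|---|---|---|---|
| Left (y ≈ +0.074) | sank 5 mm on a light load, stopping at 66 mm | tired | red rack, +29 mm pocket |
| Middle (y ≈ +0.019) | stayed at 71 mm, with about 8.8 N on it | firm | green rack, +58 mm pocket |
| Right (y ≈ -0.040) | stayed at 71 mm, with about 8.5 N on it | firm | green rack, centre pocket |

**Placing:** Each watch touched down at the height it was gripped at (51.6 mm against 51.6–51.7 mm), with no more than 1.6 N of side load.

**Last checks:** From above, all three stand square in their pockets, with tops level with the watch that was already in the green rack. Only the three starting pockets and the three filled pockets changed between the first and last top views, so the bystanders and blue look-alikes stayed put.

**Disagreements:** The two cameras differed by about 2.5 mm on where the racks are; I used a compromise between them, and every watch went in first time. I meant to press the firm plungers to about 11 N, but they only reached about 8.5–8.8 N. That still clearly rules out a tired spring.

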